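# Pack the furnace samples into the divided carrier and weigh down the domed lid

### The job

Pack the three sample containers on the bench (the jar with the domed lid, the aluminium tin and the slim capped bottle) into the three free cells of the divided bottle carrier, one per cell, set down gently and standing upright on the bottom. Then, once all three are in, rest the stemmed steel weight on the very top of the jar's domed lid, so that it balances there upright without being held. Leave the flasks in the carrier and the other things on the bench where they stand.

Things in the scene. Friction and masses are not known exactly. Their poses are not given: they have to be found in the camera images.
- crate: White plastic carrier, fixed, 173 x 258 mm (x by y): six open cells (2 along x, 3 along y) 82 mm wide, pitch 85. Outer walls 45 mm high, dividers 39, all 3 thick; floor 6 thick. Origin: centre of underside. Three cells (they vary) hold a flask; each free cell has only a loose 70 x 70 x 4 mm cork pad, on which a container stands, its base then 10 mm above the bench.
- cell0 (a point): centre of the floor of one of the six crate cells, 6 mm above the bench; crate axes. Row nearer the robot, -y column.
- cell1 (a point): centre of the floor of one of the six crate cells, 6 mm above the bench; crate axes. Row nearer the robot, middle column.
- cell2 (a point): centre of the floor of one of the six crate cells, 6 mm above the bench; crate axes. Row nearer the robot, +y column.
- cell3 (a point): centre of the floor of one of the six crate cells, 6 mm above the bench; crate axes. Row farther from the robot, -y column.
- cell4 (a point): centre of the floor of one of the six crate cells, 6 mm above the bench; crate axes. Row farther from the robot, middle column.
- cell5 (a point): centre of the floor of one of the six crate cells, 6 mm above the bench; crate axes. Row farther from the robot, +y column.
- dome_jar: White ceramic jar with a fixed, smooth domed lid, the widest of the three to pack: straight sides 58 mm in diameter from the base to 78 mm up (narrow 3 mm seam at 63 mm), then the dome, total height 83.7 mm, about 300 g. Origin: centre of its base, z up.
- dome_top (a point): the apex of the domed lid of dome_jar, 83.7 mm above its base. The dome is 56 mm across with a 85 mm radius of curvature.
- tin: Bare aluminium tin, 49 mm in diameter, 84 mm high with a flat lid (50 mm in diameter, top 14 mm), about 200 g. Origin: centre of its base, z up.
- bottle: Slim amber glass bottle, straight body 42 mm in diameter up to 74 mm, short shoulder, black cap 31 mm in diameter, total height 95 mm, about 160 g. Origin: centre of its base, z up.
- weight: Steel hold-down weight: a flat disc 52 mm in diameter and 14 mm thick with an upright stem in the middle, 16 mm in diameter and 46 mm tall (total height 60 mm), 260 g. Origin: centre of its underside, z up.
- flask_a: Stoppered conical glass flask already standing in a crate cell; base 62 mm in diameter, neck 26 mm, lip 32 mm, total height 100 mm. Origin: centre of its base. Bystander.
- flask_b: Stoppered conical glass flask already standing in a crate cell; base 62 mm in diameter, neck 26 mm, lip 32 mm, total height 100 mm. Origin: centre of its base. Bystander.
- flask_c: Stoppered conical glass flask already standing in a crate cell; base 62 mm in diameter, neck 26 mm, lip 32 mm, total height 100 mm. Origin: centre of its base. Bystander.
- crucible: Open white ceramic crucible, rim 50 mm in diameter, 42 mm high, on the bench. Bystander; origin: centre of its base.
- mortar: Small marble mortar bowl, rim 62 mm in diameter, 40 mm high, on the bench. Bystander; origin: centre of its base.
- beaker: Empty glass beaker, 52 mm in diameter, 70 mm high, on the bench. Bystander; origin: centre of its base.
- timer: Small grey bench timer, 45 x 56 x 30 mm, on the bench. Bystander; origin: centre of its base.

How it is judged:
By the outcome, as a careful person would: the job done as asked, in the order asked, and still so for the second after the job is handed in, with the robot touching nothing.
It also fails if it takes over 72 s, if anything falls off the work surface, if the arm or the gripper's body presses on something with over 40 N, if the wrist force passes 120 N, or if a joint passes its speed limit or range.

### The arm

A 6-joint arm with a two-finger parallel gripper is mounted at the origin on the work surface. World frame = base frame: x ahead of the robot, y to its left, z up, the work surface at z = 0. Lengths are in mm, angles in rad, forces in N, time in s.
With the tool pointing down it reaches from about 350 to 875 mm from the base axis. Payload 4.2 kg.
Tool frame: the origin (TCP) lies on the mounting face of the last link; the fingertips stand 173 mm ahead of it and the grasp point (between the pads) lies 155 mm ahead of it; z points along the fingers, y is the line along which they close (so a half turn about z gives the same grasp; the last joint's range is limited). The gripper opens to 85 mm and grips with 20 to 120 N. Pads are 22 mm wide; open, the fingers measure 114 mm over their backs; the gripper's body (76 mm by 85 mm) begins 54 mm behind the grasp point. The pads swing forward as they close: fully open they stand 13 mm farther back than shut.
Start: joints at [1.401, 0.385, 0.008, 0, -1.194, -0.259], TCP at [259.829, 568.409, 404.712] pointing down, gripper open.
Joint ranges: [-3.14, 3.14], [-1.21, 2.06], [-1.07, 1.41], [-3.16, 2.05], [-2.99, -0.16], [-3.1, 3.1]. Speed limits (rad/s): [2.79, 2.79, 3.14, 3.14, 3.14, 3.14].

### API

Orientations are given as a unit quaternion [x, y, z, w].
In Python, from bench import arm gives the robot as it stands. The module is installed in compiled form; this text tells all that it offers.
- The arm moves only by the tool move_arm, never from a script. Its arguments are lists of equal length, an entry for each row: "fingers": the finger opening in mm, from 0 to 85.4; "travel": the shift along the tool's x, y, z in mm, a list of three; "dr": the turn, a rotation vector about the tool's x, y, z in rad, a list of three. A call has 1 to 10 rows; each row is the pose to reach, as a shift and turn from the pose commanded when the call began, along the tool's axes at that moment; what a row does not reach only later rows make up. A row lasts 1/10 s, in which the tool goes at most 50 mm and 8.59 degrees, less where a joint would pass 70% of its speed; a pose out of reach is approached as far as the arm can. A call with a gripper value outside its range is refused whole. The fingers move at their own pace and stop on an object; the grip force is fixed at half the most. Time passes only in rows, so rows that repeat a pose let the fingers close. It gives the time, the measured TCP pose, the force, the opening and the grip force at its end, in the units of the state.
- arm.read_state(): the state, without advancing time (a new reading comes with each control period).
- arm.get_image(name): name is "side" or "top" or "wrist"; returns the picture (480x640x3 uint8, red, green, blue); there is no depth.
- arm.camera_model(name): a dict with "intrinsics" (3x3 intrinsics, pixels), "pose" (4x4, takes a point from camera to world coordinates). Camera axes: x right, y up, looking along -z (the intrinsics and any distortion apply to the point x, -y, -z); pixel columns grow to the right and rows downward; lengths in mm; the calibration is good to about 2 mm. A picture is of the moment at which its call begins: read the wrist's pose just before it. camera_model takes no time and is no camera call; for the wrist camera it gives the pose at the moment of the call.
- arm.job_done(): hands the job in; it is judged then, once.
The state is a dict: "clock": time; "joints": joint angles; "joint_vel": joint speeds; "joint_efforts": joint torques, N m; "position": TCP position; "ee_rot": TCP orientation; "contact_force": force on the tool from outside, world axes, zero at the start; "wrist_torque": the same for the moment, N m; "gripper_width": finger opening in mm; "grasp_force": force on a finger pad.
Only numpy, scipy, OpenCV 4.12 (cv2) and the standard library are available. Lean on these libraries where they do the work, as an engineer would, in place of code of your own. Each camera call takes 0.05 s, during which the arm holds its last target. There are 200 camera calls.

## Working session

There is one attempt and no reset: what is moved stays moved. The work goes in short steps, Python scripts to look and compute and a tool call to move; the robot and the scene stay as the last step left them, time stands still between calls to the robot, and variables do not carry over. Pictures are saved under pics/ and viewed, at most 12 in all, crops included, and the job is handed in when it is done.

Besides the shell and the picture viewer there is one more tool, called after "Emit:" as name(argument=value, ...) on one line, values as JSON. move_arm: Moves the arm, as the interface text tells. Its arguments: {"type":"object","properties":{"fingers":{"type":"array","items":{"type":"number"}},"travel":{"type":"array","items":{"type":"array","items":{"type":"number"}}},"dr":{"type":"array","items":{"type":"array","items":{"type":"number"}}}},"required":["fingers","travel","dr"]}

```bash
mkdir -p pics; ls
python3 - <<'E'
from bench import arm
import cv2,numpy as np
np.set_printoptions(precision=4,suppress=True)
s=arm.read_state();print(s)
for n in("side","top","wrist"):
    m=arm.camera_model(n);print(n,m)
for n in("top","side"):
    cv2.imwrite(f"pics/{n}0.png",cv2.cvtColor(arm.get_image(n),cv2.COLOR_RGB2BGR))
E
```

```text
pics
{'clock': 0.0, 'joints': array([ 1.4006,  0.3856,  0.0066, -0.0005, -1.194 , -0.2586]), 'joint_vel': array([ 0.    ,  0.0001,  0.0004,  0.0013, -0.0004,  0.    ]), 'joint_efforts': array([ -0.0014, -39.229 ,  18.8401,   4.1862,  -0.0045,  -0.    ]), 'position': array([259.7259, 568.2455, 403.6126]), 'ee_rot': array([ 0.9771, -0.2128, -0.0002,  0.0011]), 'contact_force': array([-0.5243, -0.2281, -0.6487]), 'wrist_torque': array([0.0087, 0.0034, 0.0127]), 'grasp_force': 0.0, 'gripper_width': 85.22941830152318}
side {'intrinsics': array([[470.0954,   0.    , 321.4421],
       [  0.    , 470.0954, 235.7342],
       [  0.    ,   0.    ,   1.    ]]), 'pose': array([[ -0.9272,   0.27  ,  -0.2594, 287.9102],
       [ -0.3745,  -0.669 ,   0.642 , 605.4557],
       [ -0.0002,   0.6924,   0.7215, 771.6513],
       [  0.    ,   0.    ,   0.    ,   1.    ]])}
top {'intrinsics': array([[570.2174,   0.    , 317.8547],
       [  0.    , 570.2174, 234.2671],
       [  0.    ,   0.    ,   1.    ]]), 'pose': array([[   0.0268,    0.9938,   -0.1081,  411.4265],
       [  -0.9993,    0.024 ,   -0.0272,  -34.896 ],
       [  -0.0245,    0.1087,    0.9938, 1166.8673],
       [   0.    ,    0.    ,    0.    ,    1.    ]])}
wrist {'intrinsics': array([[399.3188,   0.    , 315.7906],
       [  0.    , 399.3188, 245.8025],
       [  0.    ,   0.    ,   1.    ]]), 'pose': array([[ -0.4172,   0.8667,   0.2734, 329.5529],
       [ -0.9088,  -0.3987,  -0.123 , 537.0407],
       [  0.0024,  -0.2998,   0.954 , 373.6768],
       [  0.    ,   0.    ,   0.    ,   1.    ]])}
```

View pics/top0.png

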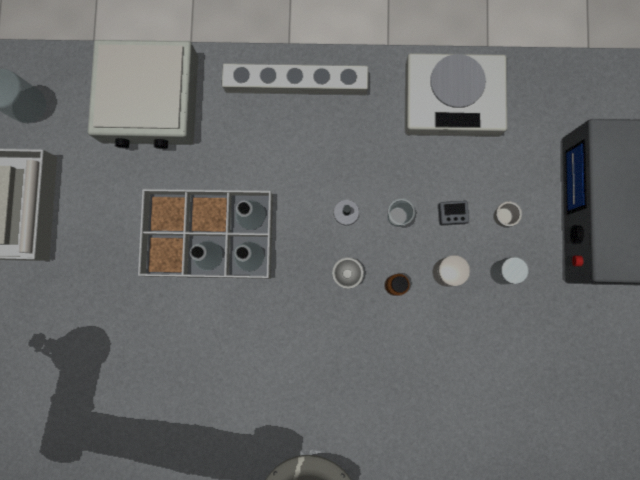

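View pics/side0.png

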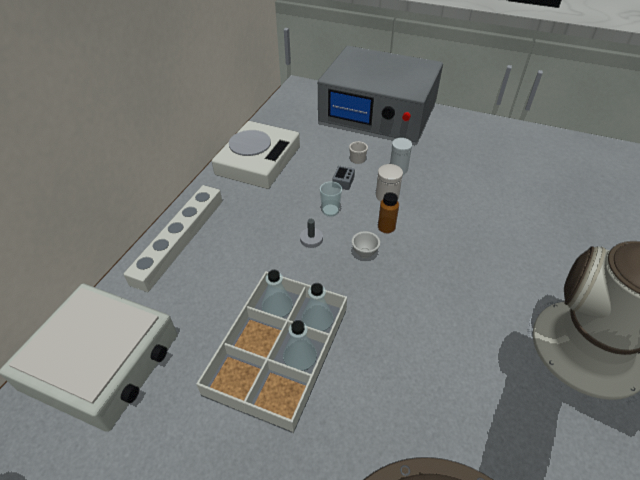

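The top view shows the carrier at about (205,233), with free cells 2 (163,254), 4 (209,212) and 5 (167,212). The bottle is at (398,284), jar (454,270), tin (515,270) and weight (346,211). The side view agrees. I'll enlarge the top picture for exact pixels.

Run:
```python
import cv2
i=cv2.imread("pics/top0.png")
a=cv2.resize(i[190:300,325:535],None,fx=3.8,fy=3.8,interpolation=cv2.INTER_CUBIC)
b=cv2.resize(i[180:285,130:280],None,fx=5,fy=5,interpolation=cv2.INTER_CUBIC)
cv2.imwrite("pics/ca.png",a);cv2.imwrite("pics/cb.png",b)
```

```text
(no output)
```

View pics/ca.png

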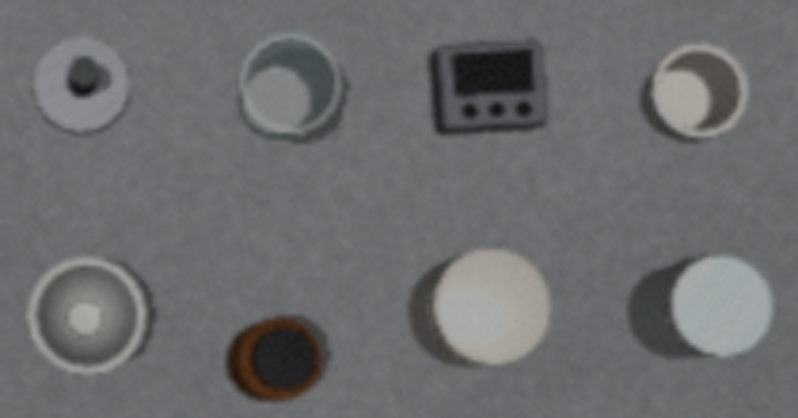

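View pics/cb.png

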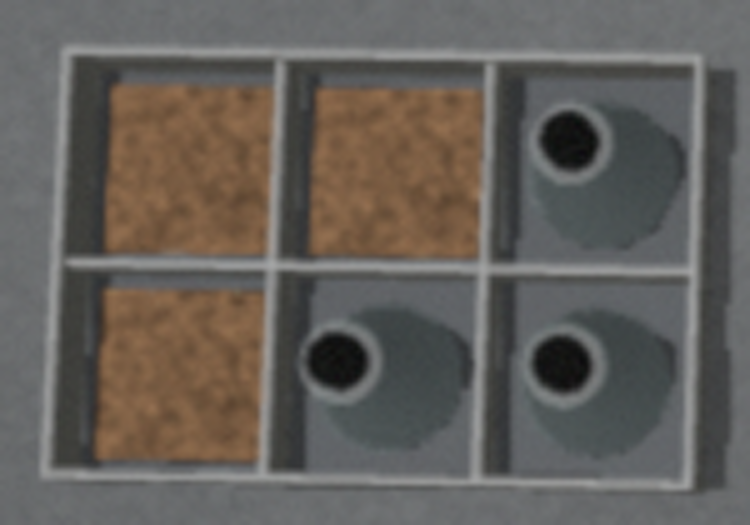

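Crop pixel readings:
- Jar rim (491,306).
- Tin lid (722,305).
- Cap (286,359).
- Weight disc (81,84).
- Crate outer rim corners (66,48), (704,56), (692,488), (44,476).

```bash
cat > h.py <<'E'
from bench import arm
import numpy as np,cv2
from scipy.spatial.transform import Rotation as R
np.set_printoptions(precision=2,suppress=True)
def ray(name,uv,z,m=None):
    m=m or arm.camera_model(name);K,T=m["intrinsics"],m["pose"]
    p=np.linalg.solve(K,[uv[0],uv[1],1]);d=T[:3,:3]@[p[0],-p[1],-p[2]]
    return T[:3,3]+d*(z-T[2,3])/d[2]
def proj(name,P,m=None):
    m=m or arm.camera_model(name);K,T=m["intrinsics"],m["pose"]
    c=T[:3,:3].T@(np.array(P)-T[:3,3]);q=K@[c[0],-c[1],-c[2]];return q[:2]/q[2]
E
python3 - <<'E'
from h import *
A=lambda x,y:(325+(x+.5)/3.8-.5,190+(y+.5)/3.8-.5)
B=lambda x,y:(130+(x+.5)/5-.5,180+(y+.5)/5-.5)
for n,x,y,z in [("jar",491,306,78),("jarL",433,306,78),("jarR",549,306,78),("tin",722,305,84),("tinL",672,305,84),("tinR",772,305,84),("bottle",286,359,95),("weight",81,84,14),("wstem",83,76,60),("beaker",290,84,70),("timer",491,84,30),("crucible",699,91,42),("mortar",88,315,40)]:
    print(n,ray("top",A(x,y),z))
c=np.array([ray("top",B(*q),45) for q in [(66,48),(704,56),(692,488),(44,476)]]);print(c)
C=c.mean(0);e=c[0]-c[1]+c[3]-c[2];f=c[0]-c[3]+c[1]-c[2]
ay=np.arctan2(-e[0],e[1]);ax=np.arctan2(f[1],f[0]);print(C,ay,ax,np.linalg.norm(c[0]-c[1]),np.linalg.norm(c[3]-c[2]),np.linalg.norm(c[0]-c[3]),np.linalg.norm(c[1]-c[2]))
t=(ay*258+ax*173)/431
r=np.array([[np.cos(t),-np.sin(t)],[np.sin(t),np.cos(t)]])
for n,l in(("cell2",(-42.5,85)),("cell4",(42.5,0)),("cell5",(42.5,85))):
    print(n,t,C[:2]+r@l)
s=arm.read_state();print(R.from_quat(s["ee_rot"]).as_matrix())
for n,P in (("jar",(0,)),):pass
for q in [(163*5-650,0)]:pass
# pads
for x,y in((189,169),(396,173),(182,375)):print("pad",ray("top",B(x,y),10))
E
```

```text
jar [ 467.59 -264.92   78.  ]
jarL [ 466.85 -236.11   78.  ]
jarR [ 468.33 -293.69   78.  ]
tin [ 470.7 -377.4   84. ]
tinL [ 470.07 -352.83   84.  ]
tinR [ 471.33 -401.94   84.  ]
bottle [ 438.12 -161.22   95.  ]
weight [584.42 -59.41  14.  ]
wstem [581.71 -59.37  60.  ]
beaker [ 578.48 -164.63   70.  ]
timer [ 587.02 -274.94   30.  ]
crucible [ 583.98 -379.98   42.  ]
mortar [459.54 -65.08  40.  ]
[[616.13 350.56  45.  ]
 [618.58  93.12  45.  ]
 [446.11  91.66  45.  ]
 [444.16 348.94  45.  ]]
[531.24 221.07  45.  ] 0.008548670415727173 0.008919342431621893 257.4561805435686 257.28903440552125 171.9736343311917 172.4852585467014
cell2 0.008697455238812523 [488.01 305.7 ]
cell4 0.008697455238812523 [573.74 221.44]
cell5 0.008697455238812523 [573.   306.44]
[[ 0.91 -0.42 -0.  ]
 [-0.42 -0.91 -0.  ]
 [ 0.    0.   -1.  ]]
pad [573.04 308.38  10.  ]
pad [573.37 222.47  10.  ]
pad [487.88 306.52  10.  ]
```

Sizes and neighbours are consistent: jar width 57.6, tin 49, crate 257x172, with the pads inside their cells. Plan: jar to cell5, tin to cell2, bottle to cell4. First I turn the tool to world axes and go above the jar.

Emit:
move_arm(fingers=[85,85,85,85,85,85,85,85,85,85], travel=[[535,671,74],[535,671,74],[535,671,74],[535,671,74],[535,671,74],[535,671,74],[535,671,74],[535,671,74],[535,671,74],[535,671,74]], dr=[[0,0,-0.429],[0,0,-0.429],[0,0,-0.429],[0,0,-0.429],[0,0,-0.429],[0,0,-0.429],[0,0,-0.429],[0,0,-0.429],[0,0,-0.429],[0,0,-0.429]])

```text
clock: 1.1
position: [380.0, 83.0, 361.7]
ee_rot: [1.0, 0.001, 0.0, -0.0]
contact_force: [1.2, 0.3, -0.4]
gripper_width: 85.1
grasp_force: 0.0
```

Emit:
move_arm(fingers=[85,85,85,85,85,85,85,85,85], travel=[[87,349,32],[87,349,32],[87,349,32],[87,349,32],[87,349,32],[87,349,32],[87,349,32],[87,349,32],[87,349,32]], dr=[[0,0,0],[0,0,0],[0,0,0],[0,0,0],[0,0,0],[0,0,0],[0,0,0],[0,0,0],[0,0,0]])

```text
clock: 2.0
position: [467.3, -265.5, 328.6]
ee_rot: [1.0, -0.002, -0.001, -0.0]
contact_force: [-1.3, 1.0, -0.9]
gripper_width: 84.9
grasp_force: 0.0
```

Run:
```python
from h import *
s=arm.read_state();print(s["position"],s["ee_rot"],s["joints"])
m=arm.camera_model("wrist");i=cv2.cvtColor(arm.get_image("wrist"),cv2.COLOR_RGB2BGR)
for n,P in(("jar",(467.6,-264.9,78)),("tin",(470.7,-377.4,84)),("bot",(438.1,-161.2,95))):
    u=proj("wrist",P,m);print(n,u);cv2.drawMarker(i,tuple(int(round(v)) for v in u),(0,0,255),0,14,1)
cv2.imwrite("pics/w1.png",i)
```

```text
[ 467.26 -265.5   328.56] [ 1. -0. -0. -0.] [-0.21  0.31 -0.32 -0.   -0.95  1.78]
jar [316.44 256.52]
tin [514.89 253.96]
bot [133.55 316.4 ]
```

View pics/w1.png

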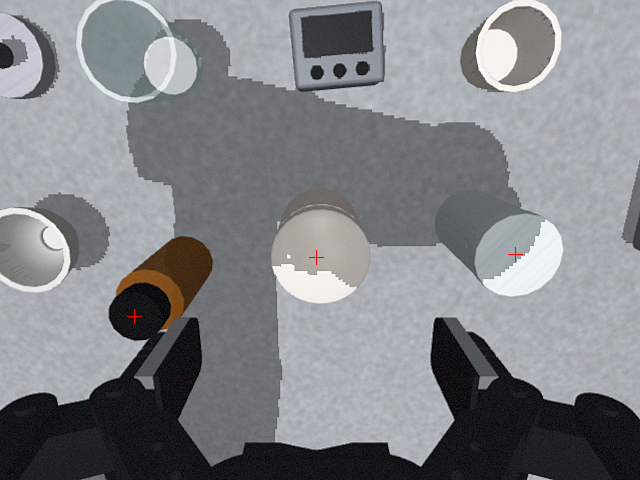

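Wrist image: jar rim centre (320.5,255) against the predicted (316.4,256.5), so the jar is about 2 mm to −y of the top-camera estimate. Tin (519,255) and cap (140,311.5) show the same bias. The pads look symmetric about u≈316, so I take jar ≈ (468,−267) and descend.

Emit:
move_arm(fingers=[85,85,85,85,58,50,50,50,50,50], travel=[[1,2,40],[1,2,80],[1,2,110],[1,2,117],[1,2,117],[1,2,117],[1,2,117],[1,2,117],[1,2,117],[1,2,117]], dr=[[0,0,0],[0,0,0],[0,0,0],[0,0,0],[0,0,0],[0,0,0],[0,0,0],[0,0,0],[0,0,0],[0,0,0]])

```text
clock: 3.05
position: [469.5, -265.9, 215.1]
ee_rot: [1.0, 0.0, 0.002, 0.001]
contact_force: [1.2, 2.8, 7.3]
gripper_width: 56.5
grasp_force: 65.1
```

Emit:
move_arm(fingers=[50,50,50,50,50,50,50,50,50,50], travel=[[0,0,-8],[0,0,-30],[0,0,-65],[0,0,-100],[2,-10,-128],[6,-35,-138],[13,-72,-140],[21,-116,-140],[29,-160,-140],[37,-204,-140]], dr=[[0,0,0],[0,0,0],[0,0,0],[0,0,0],[0,0,0],[0,0,0],[0,0,0],[0,0,0],[0,0,0],[0,0,0]])

```text
clock: 4.05
position: [504.5, -60.5, 352.8]
ee_rot: [1.0, -0.0, -0.0, -0.0]
contact_force: [1.1, -0.2, -2.1]
gripper_width: 56.1
grasp_force: 64.8
```

Emit:
move_arm(fingers=[50,50,50,50,50,50,50,50,50,50], travel=[[8,-44,0],[16,-88,0],[24,-132,0],[32,-176,0],[40,-220,0],[48,-264,0],[56,-308,0],[62,-340,0],[66,-360,0],[67,-367,0]], dr=[[0,0,0],[0,0,0],[0,0,0],[0,0,0],[0,0,0],[0,0,0],[0,0,0],[0,0,0],[0,0,0],[0,0,0]])

```text
clock: 5.05
position: [571.9, 306.9, 351.8]
ee_rot: [1.0, 0.001, -0.001, 0.0]
contact_force: [-0.8, -0.2, -3.5]
gripper_width: 56.1
grasp_force: 64.8
```

Run:
```python
from h import *
s=arm.read_state();print(s["position"],s["ee_rot"],s["contact_force"])
m=arm.camera_model("wrist");i=cv2.cvtColor(arm.get_image("wrist"),cv2.COLOR_RGB2BGR)
t=.0087;r=np.array([[np.cos(t),-np.sin(t)],[np.sin(t),np.cos(t)]]);C=np.array([531.24,221.07])
for l,z in(((86.5,129),45),((86.5,-129),45),((86.5,42.5),45),((0,42.5),39),((0,129),45),((86.5,-42.5),45),((0,-42.5),39)):
    u=proj("wrist",[*(C+r@l),z],m);print(l,u);cv2.drawMarker(i,tuple(int(round(v)) for v in u),(0,0,255),0,10,1)
cv2.imwrite("pics/w2.png",i)
```

```text
[571.91 306.86 351.84] [ 1.  0. -0.  0.] [-0.83 -0.22 -3.48]
(86.5, 129) [252.56 168.56]
(86.5, -129) [629.78 165.33]
(86.5, 42.5) [378.89 167.48]
(0, 42.5) [373.26 281.2 ]
(0, 129) [259.03 285.22]
(86.5, -42.5) [503.17 166.41]
(0, -42.5) [484.57 280.3 ]
```

View pics/w2.png

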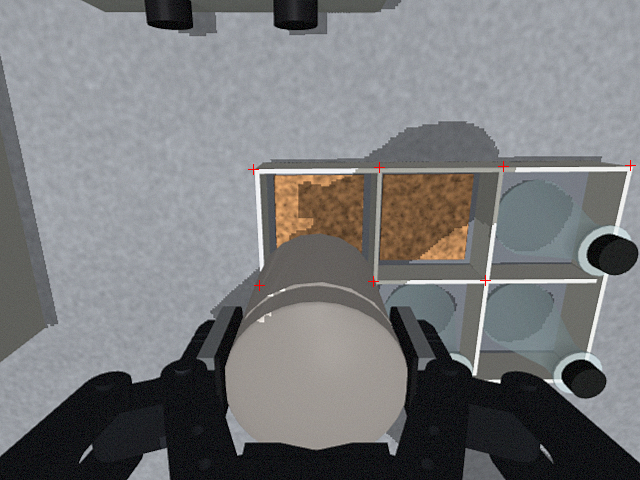

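The crate outline matches the prediction to about 1 mm; corners are at about (255,167) and (631,166). The jar is held squarely at u≈316. I now lower it into cell5 slowly.

Emit:
move_arm(fingers=[50,50,50,50,50,50,50,50,50,50], travel=[[1,1,20],[1.5,1.5,55],[1.5,1.5,90],[1.5,1.5,110],[1.5,1.5,119],[1.5,1.5,122],[1.5,1.5,123.5],[1.5,1.5,124.5],[1.5,1.5,125.5],[1.5,1.5,126]], dr=[[0,0,0],[0,0,0],[0,0,0],[0,0,0],[0,0,0],[0,0,0],[0,0,0],[0,0,0],[0,0,0],[0,0,0]])

```text
clock: 6.1
position: [573.9, 303.7, 227.6]
ee_rot: [1.0, 0.0, 0.001, -0.0]
contact_force: [-0.3, -0.1, -1.6]
gripper_width: 56.2
grasp_force: 64.7
```

Emit:
move_arm(fingers=[50,50,50,50], travel=[[0,-1,0.5],[0,-1,1],[0,-1,1.5],[0,-1,1.5]], dr=[[0,0,0],[0,0,0],[0,0,0],[0,0,0]])

```text
clock: 6.5
position: [573.8, 304.7, 225.3]
ee_rot: [1.0, 0.0, 0.0, -0.0]
contact_force: [0.4, 0.2, -3.2]
gripper_width: 56.3
grasp_force: 64.8
```

Emit:
move_arm(fingers=[50,50,50,50], travel=[[0,0,0.5],[0,0,1],[0,0,1.5],[0,0,1.5]], dr=[[0,0,0],[0,0,0],[0,0,0],[0,0,0]])

```text
clock: 6.9
position: [573.7, 304.7, 225.3]
ee_rot: [1.0, 0.0, 0.0, -0.0]
contact_force: [-4.0, -0.9, 6.1]
gripper_width: 56.7
grasp_force: 65.7
```

Emit:
move_arm(fingers=[58,62,68,72,72,72,75,80,80,80], travel=[[0,0,0],[0,0,0],[0,0,0],[0,0,0],[0,0,-20],[0,0,-60],[0,0,-95],[-7,45,-95],[-14,90,-95],[-20,136,-95]], dr=[[0,0,0],[0,0,0],[0,0,0],[0,0,0],[0,0,0],[0,0,0],[0,0,0],[0,0,0],[0,0,0],[0,0,0]])

```text
clock: 7.9
position: [553.2, 167.4, 319.0]
ee_rot: [1.0, 0.001, 0.0, -0.0]
contact_force: [0.3, -1.3, 0.3]
gripper_width: 80.1
grasp_force: 0.0
```

Emit:
move_arm(fingers=[80,80,80,80,80,80,80,80,80,80], travel=[[-83,549,0],[-83,549,0],[-83,549,0],[-83,549,0],[-83,549,0],[-83,549,0],[-83,549,0],[-83,549,0],[-83,549,0],[-83,549,0]], dr=[[0,0,0],[0,0,0],[0,0,0],[0,0,0],[0,0,0],[0,0,0],[0,0,0],[0,0,0],[0,0,0],[0,0,0]])

```text
clock: 8.9
position: [478.6, -327.9, 318.9]
ee_rot: [1.0, 0.0, 0.0, 0.0]
contact_force: [0.4, 0.4, 0.4]
gripper_width: 80.3
grasp_force: 0.0
```

Emit:
move_arm(fingers=[80,80,80,80,80,80,55,42,42,42], travel=[[-7,44,0],[-8,52,20],[-8,52,60],[-8,52,95],[-8,52,107],[-8,52,107],[-8,52,107],[-8,52,107],[-8,52,107],[-8,52,107]], dr=[[0,0,0],[0,0,0],[0,0,0],[0,0,0],[0,0,0],[0,0,0],[0,0,0],[0,0,0],[0,0,0],[0,0,0]])

```text
clock: 9.9
position: [472.0, -378.1, 214.2]
ee_rot: [1.0, 0.001, 0.002, 0.001]
contact_force: [0.2, -0.3, 6.7]
gripper_width: 48.5
grasp_force: 61.0
```

Emit:
move_arm(fingers=[42,42], travel=[[0,0,0],[0,0,0]], dr=[[0,0,0],[0,0,0]])

```text
clock: 10.1
position: [472.1, -378.2, 214.2]
ee_rot: [1.0, 0.001, 0.002, 0.001]
contact_force: [0.4, 1.0, 6.9]
gripper_width: 48.5
grasp_force: 61.0
```

Emit:
move_arm(fingers=[42,42,42,42,42,42,42,42,42,42], travel=[[0,0,-8],[0,0,-30],[0,0,-65],[0,0,-100],[0,-10,-128],[1,-35,-138],[2,-72,-140],[3,-117,-140],[4,-162,-140],[5,-207,-140]], dr=[[0,0,0],[0,0,0],[0,0,0],[0,0,0],[0,0,0],[0,0,0],[0,0,0],[0,0,0],[0,0,0],[0,0,0]])

```text
clock: 11.1
position: [475.2, -169.2, 351.7]
ee_rot: [1.0, -0.0, -0.0, -0.0]
contact_force: [1.3, -0.5, -2.7]
gripper_width: 48.4
grasp_force: 62.3
```

Emit:
move_arm(fingers=[42,42,42,42,42,42,42,42,42,42], travel=[[1,-46,0],[2,-92,0],[3,-138,0],[4,-184,0],[5,-230,0],[7,-276,0],[8,-322,0],[9,-368,0],[10,-410,0],[11,-440,0]], dr=[[0,0,0],[0,0,0],[0,0,0],[0,0,0],[0,0,0],[0,0,0],[0,0,0],[0,0,0],[0,0,0],[0,0,0]])

```text
clock: 12.1
position: [486.3, 271.6, 351.7]
ee_rot: [1.0, 0.001, -0.0, -0.0]
contact_force: [1.0, -0.8, -1.4]
gripper_width: 48.4
grasp_force: 62.3
```

Emit:
move_arm(fingers=[42,42,42,42], travel=[[1,-25,0],[1,-36,0],[1,-36,0],[1,-36,0]], dr=[[0,0,0],[0,0,0],[0,0,0],[0,0,0]])

```text
clock: 12.5
position: [487.7, 304.4, 351.5]
ee_rot: [1.0, -0.0, -0.001, 0.0]
contact_force: [-0.7, 0.0, -1.9]
gripper_width: 48.3
grasp_force: 62.3
```

Emit:
move_arm(fingers=[42,42,42,42,42,42,42,42,42,42], travel=[[0,0,20],[0,0,55],[0,0,90],[0,0,110],[0,0,119],[0,0,122],[0,0,124],[0,0,125],[0,0,125.5],[0,0,126]], dr=[[0,0,0],[0,0,0],[0,0,0],[0,0,0],[0,0,0],[0,0,0],[0,0,0],[0,0,0],[0,0,0],[0,0,0]])

```text
clock: 13.5
position: [488.2, 305.3, 226.5]
ee_rot: [1.0, 0.0, 0.001, -0.001]
contact_force: [-0.0, -0.1, -2.3]
gripper_width: 48.8
grasp_force: 62.4
```

Emit:
move_arm(fingers=[42,42,42,42,42], travel=[[0,0,0.5],[0,0,1],[0,0,1.5],[0,0,2],[0,0,2]], dr=[[0,0,0],[0,0,0],[0,0,0],[0,0,0],[0,0,0]])

```text
clock: 14.0
position: [488.1, 305.2, 224.2]
ee_rot: [1.0, 0.0, 0.0, -0.0]
contact_force: [-1.2, -0.6, 2.2]
gripper_width: 48.6
grasp_force: 62.4
```

Emit:
move_arm(fingers=[50,54,60,64,64,64,64,70,70,70], travel=[[0,0,0],[0,0,0],[0,0,0],[0,0,0],[0,0,-20],[0,0,-60],[0,0,-95],[-5,45,-95],[-10,90,-95],[-14,136,-95]], dr=[[0,0,0],[0,0,0],[0,0,0],[0,0,0],[0,0,0],[0,0,0],[0,0,0],[0,0,0],[0,0,0],[0,0,0]])

```text
clock: 15.0
position: [473.5, 168.0, 319.1]
ee_rot: [1.0, 0.001, 0.0, -0.0]
contact_force: [0.8, -1.0, -1.2]
gripper_width: 69.9
grasp_force: 0.0
```

Emit:
move_arm(fingers=[70,70,70,70,70,70,70,70,70], travel=[[-34,333,0],[-34,333,0],[-34,333,0],[-34,333,0],[-34,333,0],[-34,333,0],[-34,333,0],[-34,333,0],[-34,333,0]], dr=[[0,0,0],[0,0,0],[0,0,0],[0,0,0],[0,0,0],[0,0,0],[0,0,0],[0,0,0],[0,0,0]])

```text
clock: 15.9
position: [439.9, -164.6, 318.7]
ee_rot: [1.0, -0.001, 0.0, -0.0]
contact_force: [0.2, 0.2, -1.2]
gripper_width: 69.9
grasp_force: 0.0
```

Emit:
move_arm(fingers=[70,70,70,70,70,50,35,35,35,35], travel=[[0,0,20],[0,0,60],[0,0,98],[0,0,111],[0,0,111],[0,0,111],[0,0,111],[0,0,111],[0,0,111],[0,0,111]], dr=[[0,0,0],[0,0,0],[0,0,0],[0,0,0],[0,0,0],[0,0,0],[0,0,0],[0,0,0],[0,0,0],[0,0,0]])

```text
clock: 16.9
position: [440.9, -163.5, 209.2]
ee_rot: [1.0, 0.0, 0.002, -0.0]
contact_force: [-0.4, 3.0, 6.5]
gripper_width: 40.9
grasp_force: 61.2
```

Emit:
move_arm(fingers=[35,35], travel=[[0,0,0],[0,0,0]], dr=[[0,0,0],[0,0,0]])

```text
clock: 17.1
position: [440.9, -163.5, 209.2]
ee_rot: [1.0, 0.0, 0.002, -0.0]
contact_force: [-0.2, 3.9, 6.5]
gripper_width: 40.8
grasp_force: 61.2
```

Emit:
move_arm(fingers=[35,35,35,35,35,35,35,35,35,35], travel=[[0,0,-8],[0,0,-30],[0,0,-65],[0,0,-100],[3,-10,-130],[11,-33,-143],[24,-68,-145],[38,-108,-145],[52,-149,-145],[66,-190,-145]], dr=[[0,0,0],[0,0,0],[0,0,0],[0,0,0],[0,0,0],[0,0,0],[0,0,0],[0,0,0],[0,0,0],[0,0,0]])

```text
clock: 18.1
position: [505.7, 27.3, 353.1]
ee_rot: [1.0, -0.0, -0.0, -0.0]
contact_force: [0.6, -0.5, -0.7]
gripper_width: 40.9
grasp_force: 60.9
```

Emit:
move_arm(fingers=[35,35,35,35,35,35,35,35], travel=[[14,-41,0],[28,-82,0],[42,-122,0],[55,-158,0],[64,-185,0],[67,-195,0],[67,-195,0],[67,-195,0]], dr=[[0,0,0],[0,0,0],[0,0,0],[0,0,0],[0,0,0],[0,0,0],[0,0,0],[0,0,0]])

```text
clock: 18.9
position: [572.5, 220.2, 352.5]
ee_rot: [1.0, -0.0, -0.001, 0.0]
contact_force: [0.4, -0.8, -2.2]
gripper_width: 40.9
grasp_force: 60.9
```

Emit:
move_arm(fingers=[35,35,35,35,35,35,35,35,35,35], travel=[[1,0,20],[1,0,55],[1,0,92],[1,0,115],[1,0,125],[1,0,128],[1,0,130],[1,0,131],[1,0,131.5],[1,0,132]], dr=[[0,0,0],[0,0,0],[0,0,0],[0,0,0],[0,0,0],[0,0,0],[0,0,0],[0,0,0],[0,0,0],[0,0,0]])

```text
clock: 19.9
position: [574.2, 221.3, 221.7]
ee_rot: [1.0, 0.0, 0.001, -0.0]
contact_force: [-1.1, 0.2, -1.6]
gripper_width: 40.8
grasp_force: 60.9
```

Emit:
move_arm(fingers=[35,35,35,35,35], travel=[[0,0,0.5],[0,0,1],[0,0,1.5],[0,0,2],[0,0,2]], dr=[[0,0,0],[0,0,0],[0,0,0],[0,0,0],[0,0,0]])

```text
clock: 20.4
position: [574.1, 221.3, 219.3]
ee_rot: [1.0, 0.0, 0.0, 0.0]
contact_force: [-1.6, 0.1, 2.7]
gripper_width: 40.6
grasp_force: 61.4
```

Emit:
move_arm(fingers=[42,46,50,52,52,52,52,52,52,52], travel=[[0,0,0],[0,0,0],[0,0,0],[0,0,0],[0,0,-20],[0,0,-60],[0,0,-105],[-1,-40,-133],[-1,-80,-133],[-1,-84,-133]], dr=[[0,0,0],[0,0,0],[0,0,0],[0,0,0],[0,0,0],[0,0,0],[0,0,0],[0,0,0],[0,0,0],[0,0,0]])

```text
clock: 21.4
position: [572.9, 308.6, 352.9]
ee_rot: [1.0, 0.002, 0.001, -0.001]
contact_force: [0.3, -1.0, -0.9]
gripper_width: 52.1
grasp_force: 0.0
```

Emit:
move_arm(fingers=[52,52], travel=[[0,0,0],[0,0,0]], dr=[[0,0,0],[0,0,0]])

```text
clock: 21.6
position: [572.9, 304.6, 350.9]
ee_rot: [1.0, -0.0, -0.001, 0.001]
contact_force: [1.0, 0.0, 0.1]
gripper_width: 52.0
grasp_force: 0.0
```

Run:
```python
from h import *
s=arm.read_state();print(s["clock"],s["position"],s["ee_rot"])
m=arm.camera_model("wrist");np.save("m3.npy",m["pose"]);i=cv2.cvtColor(arm.get_image("wrist"),cv2.COLOR_RGB2BGR)
print(m["pose"]);cv2.imwrite("pics/w3.png",i);cv2.imwrite("pics/top3.png",cv2.cvtColor(arm.get_image("top"),cv2.COLOR_RGB2BGR))
```

```text
21.6 [572.87 304.58 350.89] [ 1. -0. -0.  0.]
[[ -0.     0.95   0.3  649.61]
 [ -1.    -0.     0.   305.33]
 [  0.    -0.3    0.95 320.81]
 [  0.     0.     0.     1.  ]]
```

View pics/w3.png

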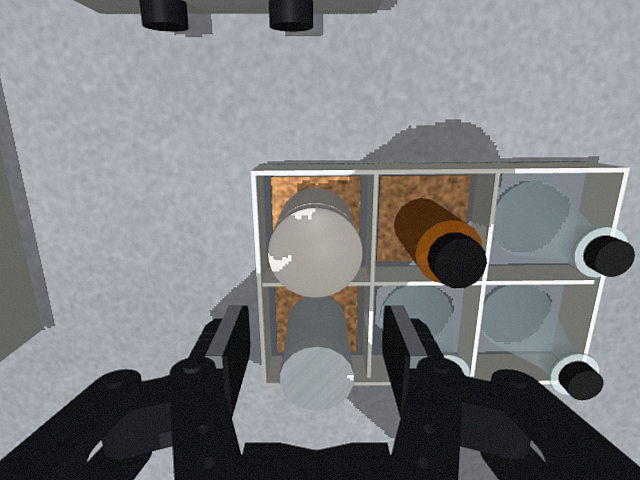

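All three stand upright in their cells: jar rim centre at about (315,249.5), bottle cap (457,260), tin lid (317,378). Now to hover over the weight at the same camera-to-object distance.

Emit:
move_arm(fingers=[52,52,52,52,52,52,52,52,52,52], travel=[[1,40,0],[3,85,0],[4,130,0],[6,175,0],[7,220,0],[9,265,0],[10,305,20],[11,335,50],[11,360,70],[11,366,73]], dr=[[0,0,0],[0,0,0],[0,0,0],[0,0,0],[0,0,0],[0,0,0],[0,0,0],[0,0,0],[0,0,0],[0,0,0]])

```text
clock: 22.7
position: [582.4, -64.1, 275.7]
ee_rot: [1.0, -0.002, -0.003, 0.0]
contact_force: [0.4, 0.1, 0.2]
gripper_width: 52.1
grasp_force: 0.0
```

Emit:
move_arm(fingers=[52,52], travel=[[0,0,0],[0,0,0]], dr=[[0,0,0],[0,0,0]])

```text
clock: 22.9
position: [584.5, -60.6, 279.8]
ee_rot: [1.0, 0.0, 0.001, -0.0]
contact_force: [-0.6, -0.5, -0.2]
gripper_width: 52.3
grasp_force: 0.0
```

Run:
```python
from h import *
s=arm.read_state();print(s["clock"],s["position"],s["ee_rot"])
m=arm.camera_model("wrist");i=cv2.cvtColor(arm.get_image("wrist"),cv2.COLOR_RGB2BGR)
cv2.imwrite("pics/w4.png",i)
m3=dict(m,pose=np.load("m3.npy"));print("jar wrist",ray("",(315,249.5),88,m3), "TCP-rel",ray("",(315,249.5),88,m3)-[572.87,304.58,0])
np.save("m4.npy",m["pose"]);np.save("p4.npy",s["position"])
a=cv2.resize(i[170:320,240:400],None,fx=3,fy=3,interpolation=cv2.INTER_CUBIC)
b=cv2.resize(cv2.imread("pics/w3.png")[170:320,240:400],None,fx=3,fy=3,interpolation=cv2.INTER_CUBIC)[:, :320]
cv2.imwrite("pics/c4.png",np.hstack([a,cv2.resize(cv2.imread("pics/w3.png")[190:310,260:370],None,fx=2.9,fy=3)[:450]]) if 0 else a)
```

```text
22.9 [584.54 -60.57 279.82] [ 1.  0.  0. -0.]
jar wrist [573.63 305.54  88.  ] TCP-rel [ 0.76  0.96 88.  ]
```

View pics/w4.png

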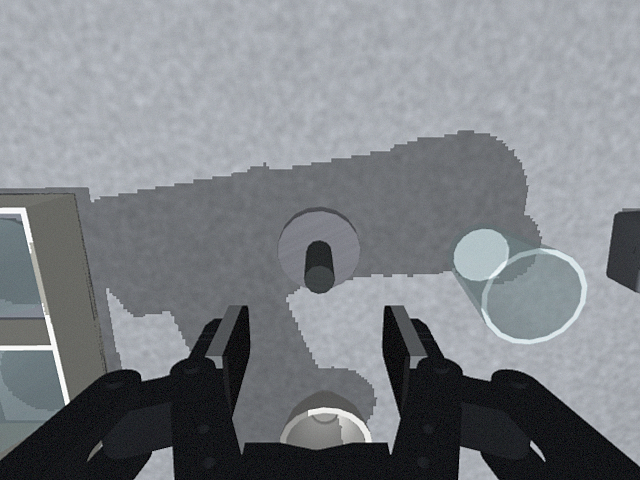

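The weight is below: disc top centre at about (319,251), stem top centre about (319,279.5).

Run:
```python
from h import *
m=arm.camera_model("wrist");p=np.load("p4.npy")
print(arm.read_state()["position"])
for u,v,z in((319,251,14),(319,279.5,60)): 
    q=ray("",(u,v),z,m);print(q,q-p)
i=cv2.imread("pics/top3.png")
j=cv2.resize(i[180:285,130:280],None,fx=5,fy=5,interpolation=cv2.INTER_CUBIC);cv2.imwrite("pics/ct3.png",j)
```

```text
[584.59 -60.13 280.08]
[584.43 -61.28  14.  ] [  -0.11   -0.71 -265.82]
[584.06 -60.93  60.  ] [  -0.48   -0.35 -219.82]
```

Emit:
move_arm(fingers=[52,52,52,52,30,10,8,8,8,8], travel=[[0,0.5,25],[0,0.5,60],[0,0.5,80],[0,0.5,83],[0,0.5,83],[0,0.5,83],[0,0.5,83],[0,0.5,83],[0,0.5,83],[0,0.5,83]], dr=[[0,0,0],[0,0,0],[0,0,0],[0,0,0],[0,0,0],[0,0,0],[0,0,0],[0,0,0],[0,0,0],[0,0,0]])

```text
clock: 23.95
position: [585.0, -61.0, 197.8]
ee_rot: [1.0, 0.0, 0.002, -0.0]
contact_force: [-0.6, 1.9, 6.6]
gripper_width: 14.7
grasp_force: 58.5
```

Emit:
move_arm(fingers=[8,8], travel=[[0,0,0],[0,0,0]], dr=[[0,0,0],[0,0,0]])

```text
clock: 24.15
position: [585.0, -61.0, 197.8]
ee_rot: [1.0, 0.0, 0.002, -0.0]
contact_force: [-1.1, 1.6, 7.4]
gripper_width: 14.2
grasp_force: 58.6
```

Emit:
move_arm(fingers=[8,8,8,8,8,8,8,8,8,8], travel=[[0,0,-8],[0,0,-30],[0,0,-65],[0,0,-100],[0,-10,-128],[-1,-35,-138],[-2,-72,-140],[-4,-117,-140],[-5,-162,-140],[-6,-207,-140]], dr=[[0,0,0],[0,0,0],[0,0,0],[0,0,0],[0,0,0],[0,0,0],[0,0,0],[0,0,0],[0,0,0],[0,0,0]])

```text
clock: 25.15
position: [577.2, 146.8, 335.5]
ee_rot: [1.0, -0.0, -0.001, 0.0]
contact_force: [0.5, -0.6, -2.0]
gripper_width: 14.5
grasp_force: 58.6
```

Emit:
move_arm(fingers=[8,8,8,8,8,8,8,8], travel=[[-1,-43,0],[-2,-85,0],[-3,-120,0],[-4,-145,0],[-5,-156,0],[-5,-159,0],[-5,-159,0],[-5,-159,0]], dr=[[0,0,0],[0,0,0],[0,0,0],[0,0,0],[0,0,0],[0,0,0],[0,0,0],[0,0,0]])

```text
clock: 25.95
position: [573.1, 303.4, 335.7]
ee_rot: [1.0, -0.001, -0.0, 0.0]
contact_force: [-0.4, -0.3, -2.0]
gripper_width: 14.5
grasp_force: 58.7
```

Run:
```python
from h import *
s=arm.read_state();print(s["clock"],s["position"],s["ee_rot"],s["contact_force"])
i=cv2.cvtColor(arm.get_image("wrist"),cv2.COLOR_RGB2BGR)
s=arm.read_state();print(s["position"])
cv2.imwrite("pics/c5.png",cv2.resize(i[180:480,200:440],None,fx=2,fy=2,interpolation=cv2.INTER_CUBIC))
```

```text
25.95 [573.09 303.39 335.67] [ 1. -0. -0.  0.] [-0.36 -0.34 -1.99]
[573.17 303.37 335.79]
```

View pics/c5.png

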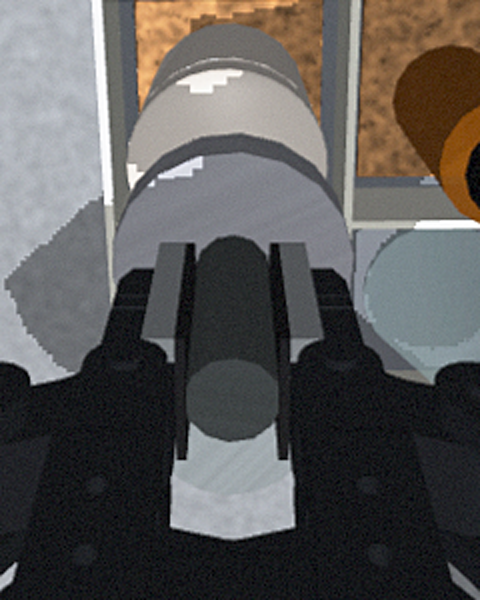

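Disc centre u≈316.8 against jar centre u≈313.8, so the jar is about 1.6 mm to +y of the weight, in line with the target y≈305. The x of the jar needs a numeric check of the near rim edges.

Run:
```python
from h import *
from scipy.optimize import least_squares
m=arm.camera_model("wrist")
w3=cv2.imread("pics/w3.png");w4=cv2.imread("pics/w4.png")
m3=dict(m,pose=np.load("m3.npy"));m4=dict(m,pose=np.load("m4.npy"))
def edges(img,c,r0,r1,angs):
    # strongest gradient along each outward image ray
    g=cv2.GaussianBlur(cv2.cvtColor(img,cv2.COLOR_BGR2GRAY),(3,3),0).astype(np.float32);P=[]
    for a in angs:
        d=np.arange(r0,r1,.5);x=c[0]+d*np.cos(a);y=c[1]+d*np.sin(a)
        v=cv2.remap(g,x.astype(np.float32)[None],y.astype(np.float32)[None],cv2.INTER_LINEAR)[0]
        k=np.argmax(np.abs(v[4:]-v[:-4]))+2;P.append((x[k],y[k]))
    return np.array(P)
def fit(P,mm,r,z,g):
    def f(q):
        th=np.linspace(0,2*np.pi,180);E=np.array([proj("",[q[0]+r*np.cos(t),q[1]+r*np.sin(t),z],mm) for t in th])
        return np.sqrt(((P[:,None]-E[None])**2).sum(2).min(1))
    s=least_squares(f,g,loss="soft_l1",diff_step=1e-4);return s.x,np.round(f(s.x),1)
A=np.radians(np.r_[0:181:10])
print("jar",fit(edges(w3,(315,251),36,58,A),m3,29,88,[573,305]))
A=np.radians(np.r_[0:60:8,120:181:8,200:341:10])
print("wt",fit(edges(w4,(319,251),31,47,A),m4,26,14,[584,-61]),np.load("p4.npy"))
for r in(200,208,216): pass
print(w3[285:305,315].mean(1).astype(int),w3[195:225,315].mean(1).astype(int))
```

```text
jar (array([570.72, 305.25]), array([8.4, 8.7, 1. , 0.7, 6.1, 0.9, 0.7, 0.4, 0.4, 0.3, 0.2, 0.2, 0.3,
       0.2, 7.8, 0.8, 0.7, 9.1, 9.3]))
wt (array([583.66, -61.49]), array([1.4, 1.3, 0.8, 1.5, 1.7, 3.2, 0.8, 1. , 2.8, 1.1, 1.4, 1.3, 0.7,
       1.5, 1.2, 1.2, 1.7, 0.9, 0.7, 0.7, 0.4, 0.2, 0.5, 0.4, 0.5, 0.7,
       0.4, 0.5, 0.8, 1.1, 1.3])) [584.54 -60.57 279.82]
[155 162 160 159 162 155 158 158 157 155 152 158 122 101  96 101  98 103
 102 101] [103 103 103 102 105 104 103  97 153 124 100  99 111 161 181 193 194 174
 166 173 173 180 180 180 176 179 181 181 179 175]
```

Run:
```python
from h import *
m=arm.camera_model("wrist");m3=dict(m,pose=np.load("m3.npy"));m4=dict(m,pose=np.load("m4.npy"))
for x in(570.7,572,573.5):
    print(x,[round(proj("",[x+a,305.3,z],m3)[1],1) for a,z in((29,73),(29,88),(28,88.9),(-29,88),(0,93.7))],[round(proj("",[x,305.3+a,88],m3)[0],1) for a in(29,-29)])
w3=cv2.imread("pics/w3.png").mean(2).astype(int);w4=cv2.imread("pics/w4.png").mean(2).astype(int)
for r in(245,250,255):print(r,w3[r,262:274],w3[r,356:368])
for c in(300,338):print(c,w4[205:225,c],w4[276:296,c])
for x in(583.5,584.5):print(x,[round(proj("",[x+a,-61.3+b,z],m4)[1],1) for b in(12,-12) for a,z in((23.1,14),(23.1,0),(-23.1,14))])
```

```text
570.7 [np.float64(202.7), np.float64(207.7), np.float64(209.7), np.float64(297.1), np.float64(257.1)] [np.float64(268.3), np.float64(362.5)]
572 [np.float64(200.7), np.float64(205.6), np.float64(207.6), np.float64(295.3), np.float64(255.0)] [np.float64(268.2), np.float64(362.6)]
573.5 [np.float64(198.3), np.float64(203.1), np.float64(205.1), np.float64(293.1), np.float64(252.7)] [np.float64(268.1), np.float64(362.7)]
245 [102 102  97 103  92  85 100 146 156 154 158 159] [159 159 155 163 161 131  91  88  87  94  97  91]
250 [101  99  96 100  93  79 138 156 156 156 155 159] [159 158 161 161 156 161 105  80  87  91  94  99]
255 [ 99 100 100 100  89  67 217 210 156 141 145 149] [158 163 159 157 163 159 117  93  81  96  95  94]
300 [111 113 116 115 115 120  95  78  77  69  92 124 131 131 130 130 131 129
 127 132] [128 121 123 123 130 124 132 130 125 116 151 168 166 179 183 185 183 182
 184 177]
338 [113 115 111 112 115 120 108  86  79  68  81 121 135 135 132 132 130 135
 133 133] [130 127 131 126 128 126 125 118 132 174 181 177 175 176 177 179 176 178
 178 184]
583.5 [np.float64(216.0), np.float64(211.0), np.float64(286.6), np.float64(216.0), np.float64(211.0), np.float64(286.5)]
584.5 [np.float64(214.4), np.float64(209.5), np.float64(285.1), np.float64(214.3), np.float64(209.4), np.float64(285.1)]
```

Run:
```python
from h import *
p=arm.read_state()["position"];print(p);m=arm.camera_model("wrist")
c=cv2.imread("pics/c5.png").mean(2).astype(int)[::2,::2]  # back to native
col=116;print(col+200,list(enumerate(c[10:90,col]+0,start=190)))
zb=p[2]-197.8
for x in(571,572.5,574):print(x,[round(proj("",[x+a,p[1],z],m)[1],1) for a,z in((26,zb+14),(26,zb),(8,zb+60),(-8,zb+60))],"jar",[round(proj("",[x-2+a,305.3,z],m)[1],1) for a,z in((29,73),(29,88))],x-2)
print([list(c[r,115:118]) for r in range(185,225,2)])
for y in(303.4,305.3):print([round(proj("",[572,y+a,zb+14],m)[0],1) for a in(26,-26)],[round(proj("",[570.7,y+a,88],m)[0],1) for a in(29,-29)])
```

```text
[573.17 303.37 335.79]
316 [(190, np.int64(111)), (191, np.int64(110)), (192, np.int64(107)), (193, np.int64(107)), (194, np.int64(110)), (195, np.int64(107)), (196, np.int64(106)), (197, np.int64(108)), (198, np.int64(107)), (199, np.int64(109)), (200, np.int64(109)), (201, np.int64(109)), (202, np.int64(109)), (203, np.int64(107)), (204, np.int64(109)), (205, np.int64(109)), (206, np.int64(106)), (207, np.int64(101)), (208, np.int64(122)), (209, np.int64(162)), (210, np.int64(139)), (211, np.int64(108)), (212, np.int64(103)), (213, np.int64(93)), (214, np.int64(136)), (215, np.int64(212)), (216, np.int64(242)), (217, np.int64(252)), (218, np.int64(218)), (219, np.int64(177)), (220, np.int64(175)), (221, np.int64(182)), (222, np.int64(184)), (223, np.int64(185)), (224, np.int64(185)), (225, np.int64(189)), (226, np.int64(189)), (227, np.int64(186)), (228, np.int64(183)), (229, np.int64(185)), (230, np.int64(185)), (231, np.int64(186)), (232, np.int64(187)), (233, np.int64(184)), (234, np.int64(183)), (235, np.int64(182)), (236, np.int64(185)), (237, np.int64(181)), (238, np.int64(18
[... 1408 characters left out ...]
nt64(66)], [np.int64(65), np.int64(64), np.int64(70)], [np.int64(70), np.int64(69), np.int64(66)], [np.int64(66), np.int64(67), np.int64(65)], [np.int64(66), np.int64(64), np.int64(65)], [np.int64(64), np.int64(67), np.int64(62)], [np.int64(67), np.int64(69), np.int64(70)], [np.int64(66), np.int64(66), np.int64(71)], [np.int64(69), np.int64(70), np.int64(69)], [np.int64(65), np.int64(64), np.int64(67)], [np.int64(63), np.int64(57), np.int64(53)], [np.int64(133), np.int64(144), np.int64(154)], [np.int64(172), np.int64(170), np.int64(172)]]
[np.float64(256.5), np.float64(378.5)] [np.float64(267.0), np.float64(367.0)]
[np.float64(252.0), np.float64(374.1)] [np.float64(263.7), np.float64(363.7)]
```

Wrist fit: jar axis ≈ (570.7,305.3), held weight ≈ (571–572,303.5). I shift about −1 in x and +1.7 in y, lower to about 4 mm above the apex, and recheck numerically.

Emit:
move_arm(fingers=[8,8,8,8,8,8,8], travel=[[-1,-1.7,5],[-1,-1.7,18],[-1,-1.7,31],[-1,-1.7,38],[-1,-1.7,40],[-1,-1.7,40],[-1,-1.7,40]], dr=[[0,0,0],[0,0,0],[0,0,0],[0,0,0],[0,0,0],[0,0,0],[0,0,0]])

```text
clock: 26.7
position: [572.2, 306.6, 296.1]
ee_rot: [1.0, 0.0, 0.0, -0.0]
contact_force: [-0.6, 0.2, -2.1]
gripper_width: 14.2
grasp_force: 58.7
```

Run:
```python
from h import *
s=arm.read_state();p=s["position"];print(p,s["ee_rot"],s["contact_force"]);m=arm.camera_model("wrist")
i=cv2.cvtColor(arm.get_image("wrist"),cv2.COLOR_RGB2BGR);cv2.imwrite("pics/w6.png",i);g=i.mean(2).astype(int)
cv2.imwrite("pics/c6.png",cv2.resize(i[180:330,230:400],None,fx=4,fy=4,interpolation=cv2.INTER_CUBIC))
zb=p[2]-197.8
for x in(570,571.5,573):print(x,"disc",[round(proj("",[x+a,p[1],z],m)[1],1) for a,z in((26,zb+14),(26,zb))],"jar",[round(proj("",[x+a,305.3,z],m)[1],1) for a,z in((29,73),(29,88))])
for y in(304,305.5):print(y,[round(proj("",[571,y+a,zb+14],m)[0],1) for a in(26,-26)],[round(proj("",[570.7,y+a,88],m)[0],1) for a in(29,-29)])
print(zb)
```

```text
[572.23 306.58 296.11] [ 1.  0.  0. -0.] [-0.57  0.18 -2.08]
570 disc [np.float64(257.0), np.float64(246.7)] jar [np.float64(225.7), np.float64(233.8)]
571.5 disc [np.float64(253.5), np.float64(243.4)] jar [np.float64(222.7), np.float64(230.7)]
573 disc [np.float64(250.0), np.float64(240.2)] jar [np.float64(219.8), np.float64(227.5)]
304 [np.float64(263.0), np.float64(385.0)] [np.float64(263.2), np.float64(382.9)]
305.5 [np.float64(259.5), np.float64(381.5)] [np.float64(260.1), np.float64(379.8)]
98.31410534369206
```

View pics/c6.png

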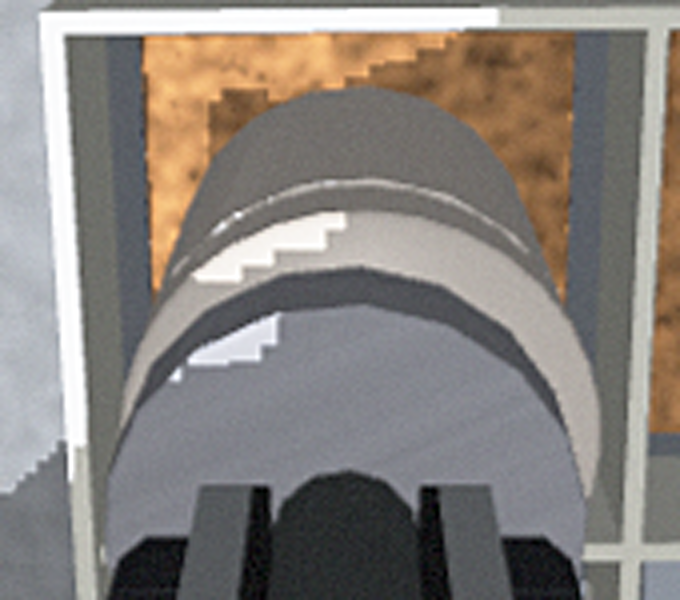

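The disc is centred at u≈316.1 and the jar at u≈320.3, so the weight sits about 1.5–2 mm too far to +y. In x both fit 570.3, so they are aligned.

Emit:
move_arm(fingers=[8,8,8,8], travel=[[0,1.0,1],[0.2,1.7,2.5],[0.2,1.7,2.5],[0.2,1.7,2.5]], dr=[[0,0,0],[0,0,0],[0,0,0],[0,0,0]])

```text
clock: 27.15
position: [572.2, 304.6, 293.3]
ee_rot: [1.0, 0.0, 0.0, 0.0]
contact_force: [-0.1, 0.7, -3.2]
gripper_width: 14.1
grasp_force: 58.7
```

Run:
```python
from h import *
s=arm.read_state();p=s["position"];print(p,s["ee_rot"],s["contact_force"]);m=arm.camera_model("wrist")
i=cv2.cvtColor(arm.get_image("wrist"),cv2.COLOR_RGB2BGR);cv2.imwrite("pics/w7.png",i);g=i.mean(2).astype(int)
zb=p[2]-197.8
for x in(570,571.5):print(x,"disc",[round(proj("",[x+a,p[1],z],m)[1],1) for a,z in((26,zb+14),(26,zb))],"jar",[round(proj("",[x+a,305.3,z],m)[1],1) for a,z in((29,73),(29,88))])
print(list(enumerate(g[222:264,324],222)))
for r in(282,290,298,306):print(r,g[r,250:268],g[r,366:388])
for y in(304,305.5):print(y,[round(proj("",[571,y+a,zb+14],m)[0],1) for a in(26,-26)],[round(proj("",[570.7,y+a,88],m)[0],1) for a in(29,-29)])
```

```text
[572.23 304.64 293.29] [1. 0. 0. 0.] [-0.13  0.67 -3.2 ]
570 disc [np.float64(256.7), np.float64(246.4)] jar [np.float64(226.8), np.float64(235.1)]
571.5 disc [np.float64(253.2), np.float64(243.1)] jar [np.float64(223.8), np.float64(232.0)]
[(222, np.int64(113)), (223, np.int64(109)), (224, np.int64(112)), (225, np.int64(107)), (226, np.int64(133)), (227, np.int64(162)), (228, np.int64(128)), (229, np.int64(108)), (230, np.int64(112)), (231, np.int64(116)), (232, np.int64(112)), (233, np.int64(109)), (234, np.int64(119)), (235, np.int64(160)), (236, np.int64(174)), (237, np.int64(173)), (238, np.int64(177)), (239, np.int64(180)), (240, np.int64(183)), (241, np.int64(185)), (242, np.int64(184)), (243, np.int64(185)), (244, np.int64(188)), (245, np.int64(191)), (246, np.int64(199)), (247, np.int64(138)), (248, np.int64(79)), (249, np.int64(81)), (250, np.int64(82)), (251, np.int64(86)), (252, np.int64(84)), (253, np.int64(84)), (254, np.int64(86)), (255, np.int64(81)), (256, np.int64(85)), (257, np.int64(127)), (258, np.int64(144)), (259, np.int64(139)), (260, np.int64(142)), (261, np.
[... 198 characters left out ...]
4 100  95
 132 186 191 195]
290 [108 108 113 104 110 148 165 166 175 136  85 118 135 137 134 132 133 137] [139 139 140 144 139 135 132 168 177 172 139 111 100 108 102 100 103  90
 154 188 189 191]
298 [108 109 110 111 103 125 146 121 126 133 135 134 131 138 133 133 135 131] [140 138 141 138 138 133 135 134 137 152 121  98 101 107 101 102  97 113
 180 192 187 190]
306 [106 110 106 109 106 115 115 123 133 131 128 138 133 137 136 131 135 135] [138 138 136 135 137 138 134 139 139 141 123 116 120 105 103 103  92 145
 188 192 190 197]
304 [np.float64(258.3), np.float64(380.3)] [np.float64(258.2), np.float64(379.6)]
305.5 [np.float64(254.8), np.float64(376.8)] [np.float64(255.0), np.float64(376.5)]
```

Aligned within about 0.5 mm. I lower slowly to contact.

Emit:
move_arm(fingers=[8,8,8,8], travel=[[0,-0.4,0.5],[0,-0.4,1],[0,-0.4,1.5],[0,-0.4,1.5]], dr=[[0,0,0],[0,0,0],[0,0,0],[0,0,0]])

```text
clock: 27.6
position: [572.2, 305.1, 291.6]
ee_rot: [1.0, 0.0, -0.0, 0.0]
contact_force: [-0.7, 0.7, -2.4]
gripper_width: 14.4
grasp_force: 58.7
```

Emit:
move_arm(fingers=[8,8,8], travel=[[0,0,0.5],[0,0,0.8],[0,0,0.8]], dr=[[0,0,0],[0,0,0],[0,0,0]])

```text
clock: 27.9
position: [572.3, 305.1, 291.3]
ee_rot: [1.0, 0.0, 0.0, -0.0]
contact_force: [-0.4, -0.6, -0.6]
gripper_width: 14.7
grasp_force: 58.7
```

Emit:
move_arm(fingers=[8,8,15,16,17,18,19,20,24,30], travel=[[0,0,0.4],[0,0,0.4],[0,0,0.4],[0,0,0.4],[0,0,0.4],[0,0,0.4],[0,0,0.4],[0,0,0.4],[0,0,0.4],[0,0,0.4]], dr=[[0,0,0],[0,0,0],[0,0,0],[0,0,0],[0,0,0],[0,0,0],[0,0,0],[0,0,0],[0,0,0],[0,0,0]])

```text
clock: 28.9
position: [572.2, 305.1, 290.5]
ee_rot: [1.0, 0.0, -0.0, -0.0]
contact_force: [0.1, 0.4, 0.4]
gripper_width: 29.7
grasp_force: 0.0
```

Run:
```python
from h import *
s=arm.read_state();p=s["position"];print(p,s["contact_force"],s["gripper_width"])
i=cv2.cvtColor(arm.get_image("wrist"),cv2.COLOR_RGB2BGR);cv2.imwrite("pics/w8.png",i)
d=cv2.absdiff(i,cv2.imread("pics/w7.png")).mean(2)[230:330,270:370];print(d.mean())
g=i.mean(2).astype(int);print(list(enumerate(g[225:262,324],225)))
```

```text
[572.25 305.12 290.51] [0.13 0.37 0.44] 29.724198953148697
21.464666666666666
[(225, np.int64(113)), (226, np.int64(109)), (227, np.int64(119)), (228, np.int64(183)), (229, np.int64(157)), (230, np.int64(113)), (231, np.int64(118)), (232, np.int64(115)), (233, np.int64(114)), (234, np.int64(113)), (235, np.int64(108)), (236, np.int64(144)), (237, np.int64(170)), (238, np.int64(176)), (239, np.int64(180)), (240, np.int64(183)), (241, np.int64(182)), (242, np.int64(185)), (243, np.int64(187)), (244, np.int64(191)), (245, np.int64(187)), (246, np.int64(189)), (247, np.int64(200)), (248, np.int64(141)), (249, np.int64(83)), (250, np.int64(81)), (251, np.int64(86)), (252, np.int64(88)), (253, np.int64(90)), (254, np.int64(88)), (255, np.int64(87)), (256, np.int64(87)), (257, np.int64(83)), (258, np.int64(84)), (259, np.int64(130)), (260, np.int64(144)), (261, np.int64(139))]
```

Emit:
move_arm(fingers=[32,32,32,32,32,32,32,32], travel=[[0,0,-8],[0,0,-30],[0,0,-60],[0,0,-90],[0,40,-100],[0,85,-100],[0,130,-100],[0,170,-100]], dr=[[0,0,0],[0,0,0],[0,0,0],[0,0,0],[0,0,0],[0,0,0],[0,0,0],[0,0,0]])

```text
clock: 29.75
position: [571.8, 133.3, 391.6]
ee_rot: [1.0, 0.0, 0.001, -0.0]
contact_force: [-0.4, 0.4, -0.0]
gripper_width: 32.2
grasp_force: 0.0
```

Run:
```python
from h import *
i=cv2.cvtColor(arm.get_image("side"),cv2.COLOR_RGB2BGR)
t=cv2.cvtColor(arm.get_image("top"),cv2.COLOR_RGB2BGR)
u=proj("side",(572,305,90));v=proj("top",(572,305,90));print(u,v)
f=lambda g,q,k:cv2.resize(g[int(q[1])-k:int(q[1])+k,int(q[0])-k:int(q[0])+k],(390,390),interpolation=cv2.INTER_CUBIC)
cv2.imwrite("pics/end.png",np.hstack([f(i,u,65),f(t,v,55)]))
for q in((572,305,93.7),(572,305,153.7)):print(proj("side",q)-u+65)
```

```text
[227.99 356.15] [157.19 207.94]
[64.67 63.83]
[58.96 43.66]
```

View pics/end.png

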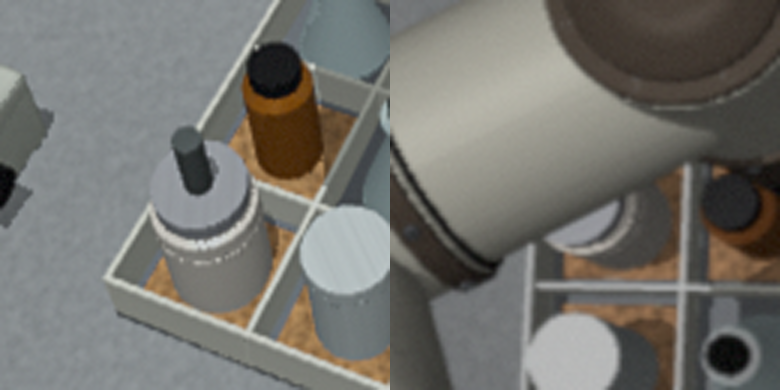

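The side view shows the weight standing on the jar's dome, with its stem running from (199,190) to (185,135), within about 2° of the predicted vertical. All three containers stand upright in their cells and the gripper is clear. Handing in.

```bash
python3 -c "
from bench import arm
print(arm.job_done())"
```

```text
the job is handed in; nothing more can be done
None
```

The job is handed in at about 30 s on the robot clock: the jar is in cell5, the tin in cell2 and the bottle in cell4, all upright, with the weight balanced unheld on the jar's dome to within about 2° of vertical in the last pictures; no verdict was returned.

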